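# Show the turned handle's tenon to the bench camera

## Robot

A 6-joint arm with a two-finger parallel gripper is mounted at the origin on the work surface. World frame = base frame: x ahead of the robot, y to its left, z up, the work surface at z = 0. Lengths are in mm, angles in rad, forces in N, time in s.
With the tool pointing down it reaches from about 400 to 925 mm from the base axis. Payload 12.5 kg.
Tool frame: the origin (TCP) lies midway between the tips of the shut fingers; the grasp point (between the pads) lies 19 mm behind it; z points along the fingers, y is the line along which they close (so a half turn about z gives the same grasp; the last joint's range is limited). The gripper opens to 95 mm and grips with 3 to 60 N. Pads are 20 mm wide; open, the fingers measure 119 mm over their backs; the gripper's body (75 mm by 180 mm) begins 59 mm behind the grasp point.
Start: joints at [-1.408, 0.491, 1.559, -0, 1.092, -0.106], TCP at [166.007, -602.568, 214.661] pointing down, gripper open.
Joint ranges: [-3.1, 3.1], [-0.84, 2.19], [0.05, 2.79], [-1.13, 4.28], [0.06, 2.93], [-2.69, 2.69]. Speed limits (rad/s): [2.22, 2.22, 2.79, 3.14, 3.14, 3.14].

## Interface

Orientations are given as [roll, pitch, yaw] about the fixed x, y, z axes, in that order (R = Rz(yaw) Ry(pitch) Rx(roll)).
In Python, from cell import state, read_camera, camera_info, env gives the robot as it stands.
- The arm moves only by the tool move_arm, never from a script. Its argument "commands" is a list of rows, each a list of 3 entries, a list of its own where there are three numbers: the shift along the world's x, y, z in cm, then the turn, a rotation vector about the world's x, y, z in degrees, then the opening, from 0 (shut) to 1 (fully open). A call has 1 to 10 rows; each row shifts and turns the commanded pose from where the row before left it; what a row does not reach is not made up. A row lasts 1/10 s, in which the tool goes at most 50 mm and 8.59 degrees, less where a joint would pass 70% of its speed; a pose out of reach is approached as far as the arm can. A call with a gripper value outside its range is refused whole. The fingers move at their own pace and stop on an object; the grip force is fixed at half the most. Time passes only in rows, so rows that do not move let the fingers close. It gives the time, the measured TCP pose, the force, the opening and the grip force at its end, in the units of the state.
- state(): the state, without advancing time (a new reading comes with each control period).
- read_camera(name): name is "scene" or "top"; returns the picture (480x640x3 uint8, blue, green, red); there is no depth.
- camera_info(name): a dict with "K" (3x3 intrinsics, pixels), "cam_to_world" (4x4, takes a point from camera to world coordinates). Camera axes: x right, y down, z forward; pixel columns grow to the right and rows downward; lengths in mm; the calibration is good to about 2 mm. A picture is of the moment at which its call begins. camera_info takes no time and is no camera call.
- env.job_done(): hands the job in; it is judged then, once.
The state is a dict: "t": time; "joints": joint angles; "qvel": joint speeds; "tau": joint torques, N m; "eef_pos": TCP position; "tcp_rot": TCP orientation; "ft_force": force on the tool from outside, world axes, zero at the start; "moment": the same for the moment, N m; "opening": opening from 0.0 (shut) to 1.0 (fully open); "grip_force": force on a finger pad.
Only numpy, scipy, OpenCV 4.12 (cv2) and the standard library are available. Lean on these libraries where they do the work, as an engineer would, in place of code of your own. Each camera call takes 0.05 s, during which the arm holds its last target. There are 200 camera calls.

## Task

Take the wooden dust cap off the inspection camera that looks up from the bench, set it rim-down, fully home, in the wide round recess of the plywood board and let go of it. Then lift the turned handle that has a thin tenon out of the cradle and show it to the camera: the tip of the tenon above the middle of the lens, about 80 mm over the glass, with the tenon end dipping about 30 degrees below level (the handle may point any way round the compass). Finish while still holding it there, steady; do not touch the camera with the handle, and leave the other pieces in the cradle and the other things on the bench where they are.

Things in the scene. Friction and masses are not known exactly. Their poses are not given: they have to be found in the camera images.
- camera: grey inspection camera, fixed: square housing 90 x 90 mm, 70 mm high, with a round lens barrel (43 mm diameter) standing 14 mm out of its top. Origin at the centre of its underside, on the bench; z up.
- lens (a point): centre of the lens glass, level with the top of the barrel, 84 mm above the bench; it looks straight up. At the start it is under the dust cap.
- cap: turned dark wooden dust cap, 56 mm diameter and 51 mm high in all: a hollow rim downwards (inside 48 mm diameter, 18 mm deep), a flat top at 23 mm, and above it a round knob 20 mm in diameter and 28 mm tall. Origin at the centre of its open lower rim, z towards the knob. It starts rim-down over the lens barrel with its rim on the housing, 70 mm above the bench, loose (2.5 mm play); lift it straight up at least 15 mm to clear the barrel. About 60 g.
- board: plywood board, fixed, 160 x 90 mm, 18 mm thick, with two round recesses 8 mm deep: a wide one (61 mm diameter), its centre 30 mm from the middle along +x, and a narrow one (35 mm) 45 mm from the middle along -x. Origin at the centre of its underside, x along its length.
- pocket (a point): centre of the floor of the wide recess, 10 mm above the bench and 8 mm below the board's top.
- cradle: wooden cradle, fixed: base 130 x 230 mm and 6 mm thick with two cross rails 14 mm thick (34 mm high, small pegs up to 46 mm), at 42 mm either side of the middle along x, leaving 70 mm free between them. Three turned pieces lie side by side on the rails along the cradle's x axis, their axes 72 mm apart and 49 mm above the bench. Origin at the centre of its underside.
- handle: the turned wooden handle with a tenon, 150 mm long, 30 mm thick, lying on the rails in any of the three places, loose. Origin at the middle of its length on its axis; x runs along it from the tenon end to the round butt end. Tenon 14 mm thick and 25 mm long at the -x end, which faces the robot's side; in the middle a straight waist 24 mm thick and 28 mm long, to be gripped between the rails and near its balance point. About 90 g.
- tenon_tip (a point): centre of the end face of the tenon, 75 mm from the handle's origin along its -x.
- plain_handle: a bystander in the cradle: like the handle (150 mm, waist 24 mm) but with both ends rounded and no tenon. Origin at mid-length on its axis.
- dowel: a bystander in the cradle: straight dowel 30 mm thick, 150 mm long. Origin at mid-length on its axis.
- glue: bystander: white bottle, 56 mm diameter, 150 mm high; origin under its centre.
- mug: bystander: white mug, 80 mm diameter, 90 mm high; origin under its centre.
- mallet: bystander: wooden mallet lying down, 250 mm long, 70 mm high; origin under its middle.
- caliper: bystander: steel caliper lying flat, 200 mm long, up to 12 mm high; origin under its middle.
- sanding_block: bystander: cork block 90 x 60 x 30 mm; origin under its centre.
- offcut: bystander: wood offcut 100 x 45 x 45 mm; origin under its centre.
Not all that is in view belongs to the job. Of the things shaped like the cap, the wooden one is meant.

How it is judged:
By the outcome, as a careful person would: the job done as asked, in the order asked, and still so for the second after the job is handed in, while the arm keeps its last pose, push and grip.
It also fails if it takes over 58 s, if anything falls off the work surface, if the arm or the gripper's body presses on something with over 40 N, if the wrist force passes 120 N, or if a joint passes its speed limit or range.

## Working session

There is one attempt and no reset: what is moved stays moved. The work goes in short steps, Python scripts to look and compute and a tool call to move; the robot and the scene stay as the last step left them, time stands still between calls to the robot, and variables do not carry over. Pictures are saved under pics/ and viewed, at most 10 in all, crops included, and the job is handed in when it is done.

Besides the shell and the picture viewer there is one more tool, called after "Emit:" by a JSON object that holds its "name" and its "arguments". move_arm: Moves the arm, as the interface text tells. Its arguments: {"type":"object","properties":{"commands":{"type":"array"}},"required":["commands"]}

```bash
mkdir -p pics; ls; python3 - <<'E'
from cell import *
import cv2
for n in("scene","top"):
    cv2.imwrite(f"pics/{n}0.png",read_camera(n)); i=camera_info(n); print(n,i["K"],i["cam_to_world"])
print(state())
E
```

```text
pics
scene [[478.54213621   0.         324.0536473 ]
 [  0.         478.54213621 244.37335368]
 [  0.           0.           1.        ]] [[ 6.56264424e-01  5.22003025e-01 -5.44820932e-01  1.15619277e+03]
 [ 7.54505281e-01 -4.59964237e-01  4.68139595e-01 -4.91808491e+02]
 [-6.22785984e-03 -7.18293633e-01 -6.95712204e-01  8.22259204e+02]
 [ 0.00000000e+00  0.00000000e+00  0.00000000e+00  1.00000000e+00]]
top [[459.68423973   0.         319.50994989]
 [  0.         459.68423973 233.39991227]
 [  0.           0.           1.        ]] [[ 1.91625175e-02 -9.97603923e-01  6.64771501e-02  4.85506201e+02]
 [-9.99762418e-01 -1.98098806e-02 -9.09259451e-03  3.45659807e+01]
 [ 1.03877124e-02 -6.62871193e-02 -9.97746518e-01  1.16734910e+03]
 [ 0.00000000e+00  0.00000000e+00  0.00000000e+00  1.00000000e+00]]
{'t': 0.1, 'joints': array([-1.40757884e+00,  4.91498422e-01,  1.55938624e+00, -7.71451577e-06,
        1.09166857e+00, -1.05608486e-01]), 'qvel': array([-0.00080713, -0.00069804, -0.00219865,  0.00014211,  0.00087294,
       -0.00042299]), 'tau': array([ 3.09861214e-03, -6.13623905e+01, -2.58605915e+01,  6.94011804e-02,
        4.70394047e-02, -6.83743247e-05]), 'eef_pos': array([ 165.98128165, -602.34420087,  214.12149025]), 'tcp_rot': array([-3.14063671e+00, -9.44524895e-05,  2.68829491e-01]), 'ft_force': array([-0.3273077 ,  0.49303175,  0.04494385]), 'moment': array([-0.03703526, -0.00605064, -0.02092243]), 'grip_force': 0.0, 'opening': 0.9983403473105372}
```

View pics/scene0.png

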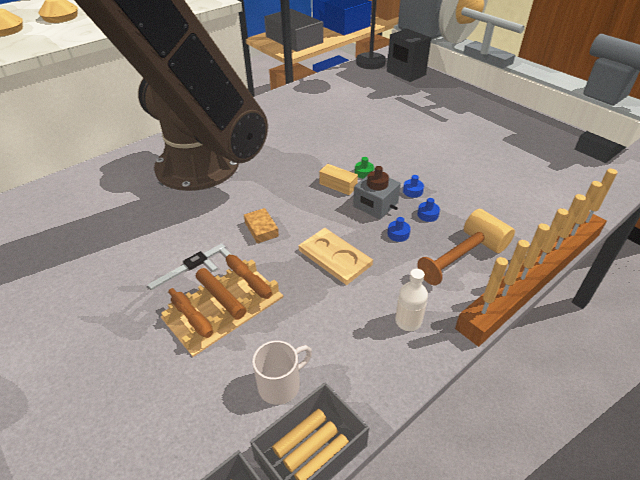

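View pics/top0.png

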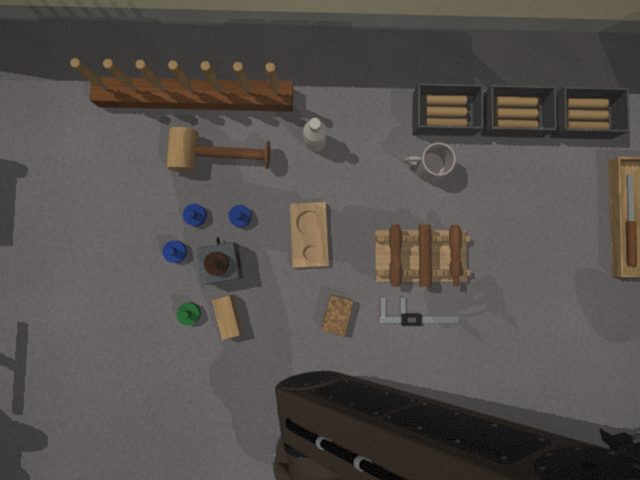

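The scene view shows the wooden cap on the camera at about (377,178), the board at (336,255) and the cradle at (222,300). In the top view they are at (217,264), (310,235) and (423,257). The rightmost cradle piece, (455,255), seems to have the thin end. Next I'll enlarge.

```bash
python3 - <<'E'
import cv2,numpy as np
t=cv2.imread("pics/top0.png");s=cv2.imread("pics/scene0.png")
def c(im,x,y,w,h,W,H):return cv2.resize(im[y:y+h,x:x+w],(W,H),interpolation=cv2.INTER_CUBIC)
a=np.hstack([c(t,180,225,80,60,400,300),c(t,280,195,80,60,400,300)])
b=np.hstack([c(t,370,215,107,80,400,300),c(s,340,150,80,60,400,300)])
cv2.imwrite("pics/m1.png",np.vstack([a,b]))
a=np.hstack([c(s,290,220,90,67,400,300),c(s,155,245,133,100,400,300)])
cv2.imwrite("pics/m2.png",a)
E
```

```text
(no output)
```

View pics/m1.png

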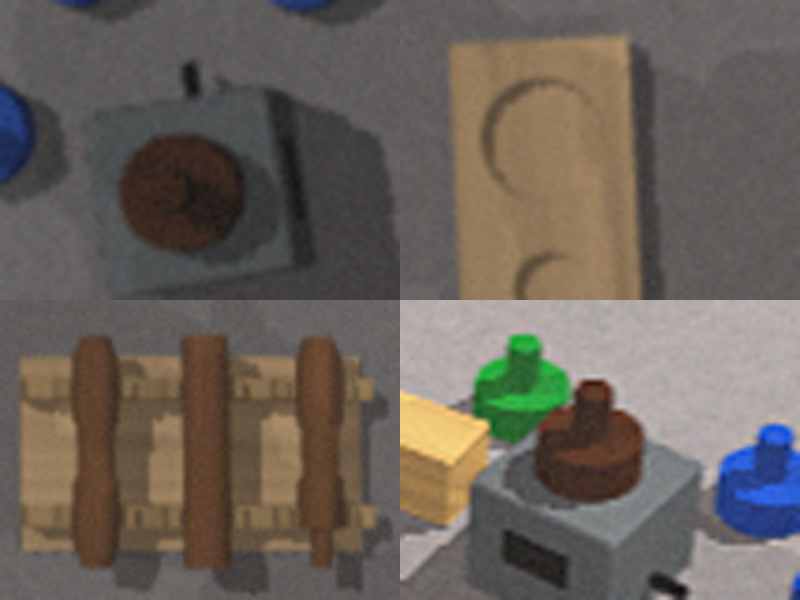

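View pics/m2.png

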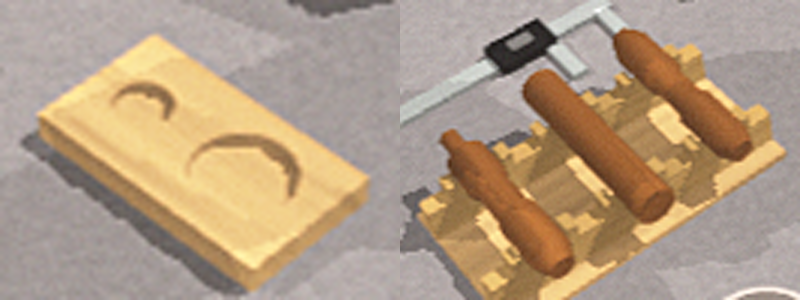

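The crops show the tenon piece is rightmost in the top view and nearest in the scene view. In the top view its tip is at (455.9,286.4) and its butt at (455.1,224.9). The cap's flat top is at (216.2,263.2) top and (378.1,177.2) scene. The wide recess is at about (308.8,222.8) top.

```bash
cat >h.py <<'E'
import numpy as np
from cell import *
def pix(n,u,v,z):
    i=camera_info(n);T=np.array(i["cam_to_world"]);d=T[:3,:3]@np.linalg.solve(i["K"],[u,v,1]);o=T[:3,3]
    return np.round(o+d*(z-o[2])/d[2],1)
E
python3 - <<'E'
from h import *
p=lambda l,*a:print(l,pix(*a))
p("cap top","top",216.2,263.2,90);p("cap sc","scene",378.1,177.2,93);p("knob top","top",180+185/5,225+188/5,121);p("knob sc","scene",378.8,167.6,121)
p("rec top","top",308.8,222.8,18)
S=lambda x,y:(290+x*90/400,220+y*67/300)
# wide recess rim, scene: ellipse ~ x 187-300, y 132-?
for c in[(38,118),(155,36),(370,182),(248,272)]: p("board sc","scene",*S(*c),18)
for c in[(450,45),(629,37)]: p("board top","top",280+(c[0]-400)/5,195+c[1]/5,18)
for c in[(293,268),(329,266)]: p("board top","top",*c,18)
for z in(49,):
  p("tip","top",455.9,286.4,z);p("butt","top",455.1,224.9,z)
  p("tip sc","scene",171.3,289.9,z);p("butt sc","scene",208.2,335.5,z)
for c in[(85,115),(270,88),(110,298),(295,270)]: p("house","top",180+c[0]/5,225+c[1]/5,70)
for c in[(22,357),(360,355),(22,550),(360,550)]: p("cradle base","top",370+c[0]/3.738,215+(c[1]-300)/3.75,6)
E
```

```text
cap top [482.8 264.4  90. ]
cap sc [490.1 264.8  93. ]
knob top [484.3 256.1 121. ]
knob sc [488.4 266.2 121. ]
rec top [588.2  51.5  18. ]
board sc [491.   -1.2  18. ]
board sc [483.4  89.5  18. ]
board sc [643.4  99.6  18. ]
board sc [646.9   9.1  18. ]
board top [634.7  99.7  18. ]
board top [640.6   9.8  18. ]
board top [474.4  88.5  18. ]
board top [481.1  -1.1  18. ]
tip [ 437.7 -309.1   49. ]
butt [ 587.5 -307.2   49. ]
tip sc [ 441.2 -305.6   49. ]
butt sc [ 593.9 -307.7   49. ]
house [518.  315.5  70. ]
house [532.6 228.   70. ]
house [431.6 300.5  70. ]
house [446.4 213.5  70. ]
cradle base [ 573.9 -118.8    6. ]
cradle base [ 579.8 -348.9    6. ]
cradle base [ 443.9 -120.3    6. ]
cradle base [ 448.2 -348.7    6. ]
```

Emit:
{"name": "move_arm", "arguments": {"commands": [[[3.4,3.4,0],[0,0,-5],0.55],[[3.4,3.4,0],[0,0,-5],0.55],[[3.4,3.4,0],[0,0,-5.4],0.55],[[3.4,3.4,0],[0,0,0],0.55],[[3.4,3.4,0],[0,0,0],0.55],[[3.4,3.4,0],[0,0,0],0.55],[[3.4,3.4,0],[0,0,0],0.55],[[3.4,3.4,0],[0,0,0],0.55],[[2.4,4,0],[0,0,0],0.55],[[1,4.5,0],[0,0,0],0.55]]}}

```text
t: 1.1
eef_pos: [473.5, -244.1, 214.2]
tcp_rot: [-3.142, -0.0, 0.0]
ft_force: [-0.0, 0.2, 0.4]
opening: 0.549
grip_force: 0.0
```

Emit:
{"name": "move_arm", "arguments": {"commands": [[[0,4.5,0],[0,0,0],0.55],[[0,4.5,0],[0,0,0],0.55],[[0,4.5,0],[0,0,0],0.55],[[0,4.5,0],[0,0,0],0.55],[[0,4.5,0],[0,0,0],0.55],[[0,4.5,0],[0,0,0],0.55],[[0,4.5,0],[0,0,0],0.55],[[0,4.5,0],[0,0,0],0.55],[[0,4.5,0],[0,0,0],0.55],[[0,4.5,0],[0,0,0],0.55]]}}

```text
t: 2.1
eef_pos: [471.6, 206.3, 214.6]
tcp_rot: [3.141, 0.0, 0.0]
ft_force: [1.1, -0.8, 0.2]
opening: 0.551
grip_force: 0.0
```

Emit:
{"name": "move_arm", "arguments": {"commands": [[[0.7,2.9,-2],[0,0,0],0.55],[[0.7,2.9,-2],[0,0,0],0.55],[[0,0,0],[0,0,0],0.55],[[0,0,0],[0,0,0],0.55],[[0,0,0],[0,0,0],0.55]]}}

```text
t: 2.6
eef_pos: [486.0, 261.8, 175.1]
tcp_rot: [3.141, -0.0, -0.0]
ft_force: [0.0, -0.3, 0.3]
opening: 0.552
grip_force: 0.0
```

```bash
python3 - <<'E'
from h import *
import cv2
s=read_camera("scene");t=read_camera("top")
st=state();print(st["eef_pos"],st["tcp_rot"])
i=camera_info("scene")
for n in("scene","top"):
    i=camera_info(n);T=np.array(i["cam_to_world"])
    for p in([*st["eef_pos"][:2],121.],st["eef_pos"]):
        q=i["K"]@(T[:3,:3].T@(np.array(p)-T[:3,3]));print(n,p,q[:2]/q[2])
c=lambda im,x,y:cv2.resize(im[y:y+90,x:x+120],(800,600)[:2] if 0 else (600,450),interpolation=cv2.INTER_CUBIC)
cv2.imwrite("pics/h1.png",cv2.resize(s[120:220,315:448],(800,600),interpolation=cv2.INTER_CUBIC))
cv2.imwrite("pics/t1.png",t)
E
```

```text
[486.21832851 261.66892418 175.39741194] [-3.14136894e+00 -9.38100498e-04 -1.04444846e-03]
scene [np.float64(486.2183285135567), np.float64(261.66892418367274), 121.0] [376.91995896 167.92902394]
scene [486.21832851 261.66892418 175.39741194] [378.49440357 149.43984856]
top [np.float64(486.2183285135567), np.float64(261.66892418367274), 121.0] [214.55435283 261.70084123]
top [486.21832851 261.66892418 175.39741194] [209.0499459  261.57780441]
```

View pics/h1.png

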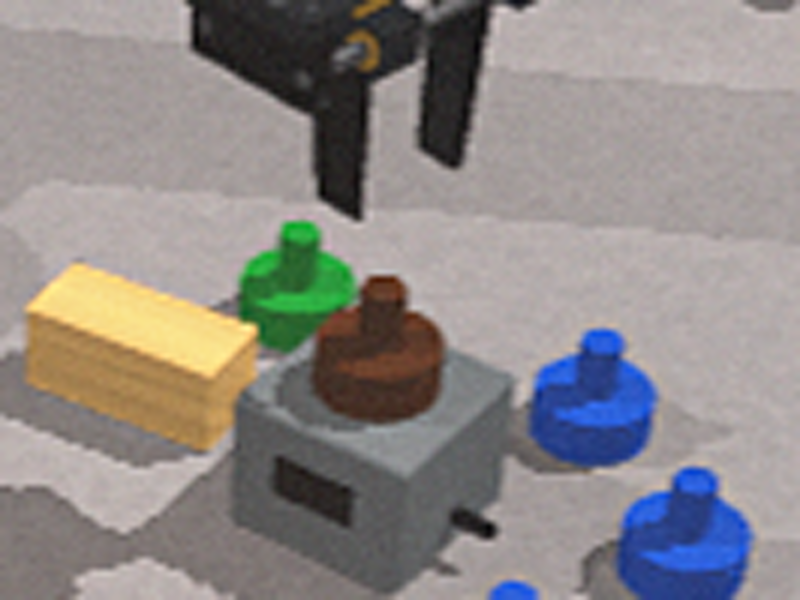

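The fingertips in the scene view have their midpoint at about (380.0,150.7), against a predicted (378.5,149.4). So the scene calibration is about 1.4 px off, and the knob top is at about (378.9,167.2).

```bash
python3 - <<'E'
from h import *
for a in[(377.4,166.2,121),(376.6,176,93)]: print(pix("scene",*a))
E
```

```text
[481.7 268.  121. ]
[484.  265.6  93. ]
```

Emit:
{"name": "move_arm", "arguments": {"commands": [[[-0.2,0.3,-2.5],[0,0,0],0.55],[[0,0,-2.5],[0,0,0],0.55],[[0,0,-2],[0,0,0],0.55],[[0,0,-0.8],[0,0,0],0.55],[[0,0,0],[0,0,0],0.4],[[0,0,0],[0,0,0],0.3],[[0,0,0],[0,0,0],0.2],[[0,0,0],[0,0,0],0.1],[[0,0,0],[0,0,0],0.0],[[0,0,0],[0,0,0],0.0]]}}

```text
t: 3.7
eef_pos: [484.2, 265.5, 97.3]
tcp_rot: [-3.141, -0.001, 0.0]
ft_force: [-1.1, -1.3, 6.4]
opening: 0.205
grip_force: 30.0
```

Emit:
{"name": "move_arm", "arguments": {"commands": [[[0,0,0],[0,0,0],0.0],[[0,0,0],[0,0,0],0.0],[[0,0,0.3],[0,0,0],0.0],[[0,0,0.7],[0,0,0],0.0],[[0,0,1],[0,0,0],0.0],[[0,0,1],[0,0,0],0.0],[[0,0,1],[0,0,0],0.0],[[0,0,1],[0,0,0],0.0],[[0,0,0],[0,0,0],0.0],[[0,0,0],[0,0,0],0.0]]}}

```text
t: 4.7
eef_pos: [484.0, 265.4, 146.9]
tcp_rot: [-3.142, -0.0, 0.0]
ft_force: [0.1, -0.1, -0.7]
opening: 0.204
grip_force: 30.0
```

```bash
python3 - <<'E'
from h import *
import cv2
s=read_camera("scene");t=read_camera("top")
st=state();print(st["eef_pos"],st["opening"],st["ft_force"],st["grip_force"])
a=cv2.resize(s[120:220,315:448],(800,600),interpolation=cv2.INTER_CUBIC)
cv2.imwrite("pics/h2.png",a)
E
```

```text
[483.79644639 265.32590703 146.31608731] 0.2042431791562343 [ 0.39958189  0.08059828 -0.45751781] 29.999828338623047
```

View pics/h2.png

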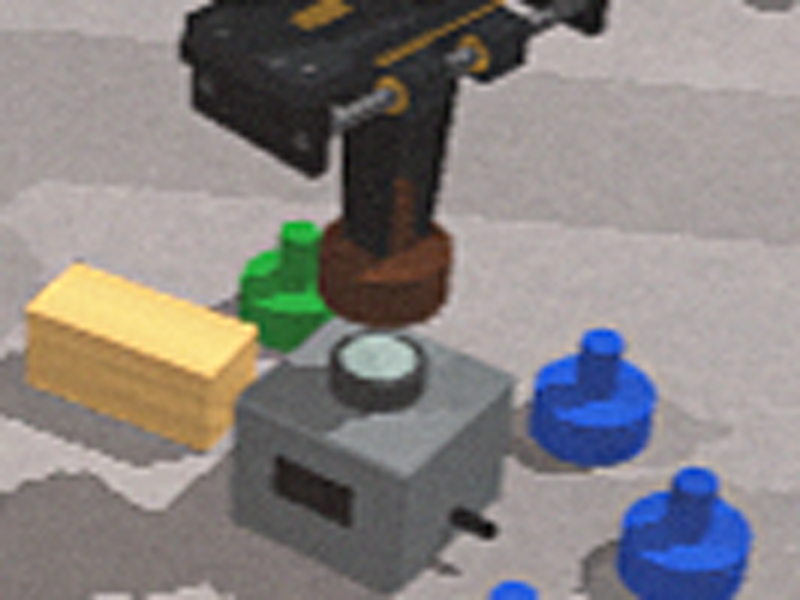

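The cap is lifted straight and its flat top is at about (379.2,162.3) in the scene view. The lens glass is uncovered at about (378.2,179.6).

```bash
python3 - <<'E'
from h import *
print("lens",pix("scene",376.7,178.4,84),"cap",pix("scene",377.7,161.1,142))
S=lambda x,y:(290+x*90/400-1.5,220+y*67/300-1.2)
b=[pix("scene",*S(*c),18) for c in[(38,118),(155,36),(370,182),(248,272)]]
print(np.mean(b,0))
E
```

```text
lens [483.2 267.7  84. ] cap [487.  261.5 142. ]
[560.775  49.275  18.   ]
```

Emit:
{"name": "move_arm", "arguments": {"commands": [[[1.7,-3.5,0],[0,0,0],0.0],[[1.7,-3.5,0],[0,0,0],0.0],[[1.8,-3.6,0],[0,0,0],0.0],[[1.8,-3.6,0],[0,0,0],0.0],[[1.8,-3.6,-1],[0,0,0],0.0],[[1.75,-3.56,-2],[0,0,0],0.0],[[0,0,-3],[0,0,0],0.0],[[0,0,-2.5],[0,0,0],0.0],[[0,0,0],[0,0,0],0.0],[[0,0,0],[0,0,0],0.0]]}}

```text
t: 5.8
eef_pos: [589.5, 51.9, 61.6]
tcp_rot: [3.142, 0.001, 0.0]
ft_force: [-0.2, 0.2, -0.2]
opening: 0.208
grip_force: 30.0
```

```bash
python3 - <<'E'
from h import *
import cv2
s=read_camera("scene")
st=state();print(st["eef_pos"],st["opening"],st["ft_force"])
cv2.imwrite("pics/h3.png",cv2.resize(s[215:290,285:385],(800,600),interpolation=cv2.INTER_CUBIC))
E
```

```text
[589.90368881  52.05542365  62.4571824 ] 0.20465170726572124 [0.40454187 0.98522991 0.52639639]
```

View pics/h3.png

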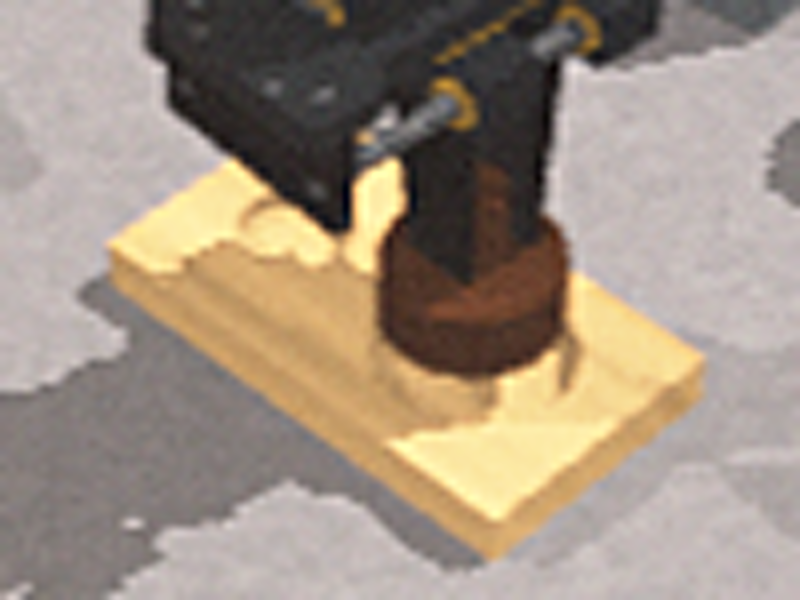

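Cap rim centre, dropped to board level, is at about (470,357) in the crop. The recess centre from the board corners and rim is about (476,352), so the cap is some 1–2 mm toward -y. I'll shift +y 1 mm and lower gently.

Emit:
{"name": "move_arm", "arguments": {"commands": [[[0,0.1,-0.8],[0,0,0],0.0],[[0,0,-0.7],[0,0,0],0.0],[[0,0,-0.3],[0,0,0],0.0],[[0,0,-0.2],[0,0,0],0.0],[[0,0,0],[0,0,0],0.0],[[0,0,0],[0,0,0],0.0]]}}

```text
t: 6.45
eef_pos: [589.6, 52.8, 41.8]
tcp_rot: [3.141, -0.0, 0.0]
ft_force: [0.5, 0.8, 0.0]
opening: 0.208
grip_force: 30.0
```

Emit:
{"name": "move_arm", "arguments": {"commands": [[[0,0,-0.2],[0,0,0],0.0],[[0,0,-0.1],[0,0,0],0.0],[[0,0,-0.1],[0,0,0],0.0],[[0,0,-0.1],[0,0,0],0.0],[[0,0,0],[0,0,0],0.0],[[0,0,0],[0,0,0],0.0]]}}

```text
t: 7.05
eef_pos: [589.5, 52.8, 37.3]
tcp_rot: [3.141, -0.0, 0.0]
ft_force: [-2.8, 0.6, 7.9]
opening: 0.206
grip_force: 30.0
```

Emit:
{"name": "move_arm", "arguments": {"commands": [[[0,0,0],[0,0,0],0.3],[[0,0,0],[0,0,0],0.4],[[0,0,0],[0,0,0],0.5],[[0,0,0],[0,0,0],0.5],[[0,0,1],[0,0,0],0.5],[[0,0,3],[0,0,0],0.5],[[0,0,4],[0,0,0],0.5],[[0,0,4],[0,0,0],0.5],[[-1,-4,2],[0,0,0],0.5],[[-1,-4,0],[0,0,0],0.5]]}}

```text
t: 8.05
eef_pos: [570.4, -27.5, 180.5]
tcp_rot: [3.14, -0.006, 0.002]
ft_force: [0.7, -0.1, -0.0]
opening: 0.497
grip_force: 0.0
```

Emit:
{"name": "move_arm", "arguments": {"commands": [[[-1,-4,0],[0,0,0],0.5],[[-1,-4,0],[0,0,0],0.5],[[-1,-4,0],[0,0,0],0.5],[[-1,-4,0],[0,0,0],0.5],[[-1,-4,0],[0,0,0],0.5],[[-0.5,-4,0],[0,0,0],0.5],[[0,-3.2,0],[0,0,0],0.5],[[0,0,-1],[0,0,0],0.5],[[0,0,0],[0,0,0],0.5],[[0,0,0],[0,0,0],0.5]]}}

```text
t: 9.05
eef_pos: [514.4, -298.2, 166.7]
tcp_rot: [-3.141, 0.001, 0.001]
ft_force: [-0.2, 0.2, 0.5]
opening: 0.499
grip_force: 0.0
```

```bash
python3 - <<'E'
from h import *
import cv2
s=read_camera("scene");t=read_camera("top")
print(state()["eef_pos"])
c=lambda im,x,y,w,h:cv2.resize(im[y:y+h,x:x+w],(400,300),interpolation=cv2.INTER_CUBIC)
cv2.imwrite("pics/m4.png",np.vstack([np.hstack([c(s,290,215,90,67),c(t,280,195,80,60)]),np.hstack([c(s,145,235,133,100),c(t,190,235,60,45)])]))
E
```

```text
[ 514.76326724 -298.14115821  167.10720692]
```

View pics/m4.png

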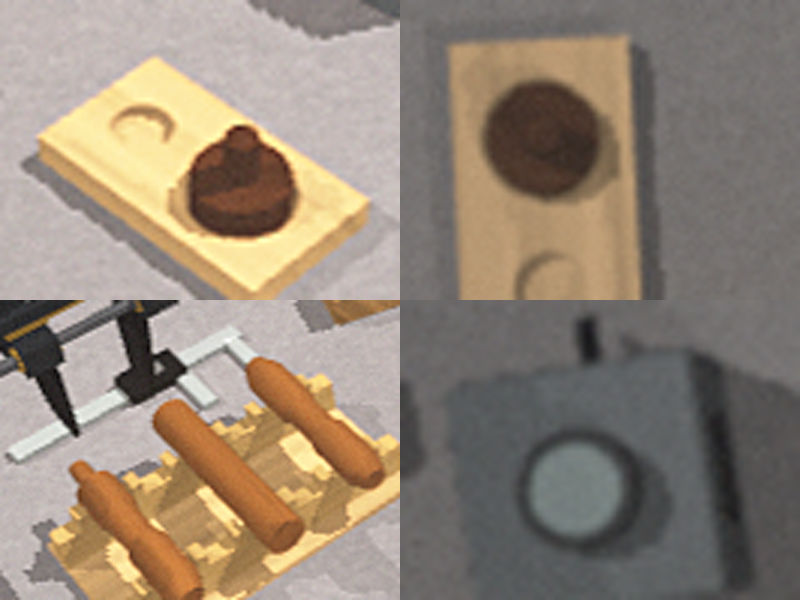

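The cap sits level and centred in the wide recess, the lens is at (216.7,263.5) in the top view, and the tenon handle is clear below the fingers. Now I'll descend to grasp its waist.

Emit:
{"name": "move_arm", "arguments": {"commands": [[[-0.1,-0.9,-3],[0,0,0],0.5],[[0,0,-4],[0,0,0],0.5],[[0,0,-3.5],[0,0,0],0.5],[[0,0,-2],[0,0,0],0.5],[[0,0,-1.2],[0,0,0],0.5],[[0,0,0],[0,0,0],0.4],[[0,0,0],[0,0,0],0.3],[[0,0,0],[0,0,0],0.2],[[0,0,0],[0,0,0],0.0],[[0,0,0],[0,0,0],0.0]]}}

```text
t: 10.15
eef_pos: [514.0, -307.7, 30.9]
tcp_rot: [3.141, -0.001, 0.0]
ft_force: [1.5, 6.1, 4.5]
opening: 0.245
grip_force: 29.9
```

Emit:
{"name": "move_arm", "arguments": {"commands": [[[0,0,0],[0,0,0],0.0],[[0,0,0],[0,0,0],0.0]]}}

```text
t: 10.35
eef_pos: [514.0, -307.7, 30.9]
tcp_rot: [3.141, -0.001, 0.0]
ft_force: [1.0, 5.3, 2.7]
opening: 0.249
grip_force: 29.9
```

Emit:
{"name": "move_arm", "arguments": {"commands": [[[0,0,0.5],[0,0,0],0.0],[[0,0,1.5],[0,0,0],0.0],[[0,0,2.5],[0,0,0],0.0],[[0,0,2.5],[0,0,0],0.0],[[0,0,3],[0,0,0],0.0],[[0,0,3],[0,0,0],0.0],[[0,0,3],[0,0,0],0.0],[[0,1,3],[0,0,0],0.0],[[0,2,1],[0,0,0],0.0],[[0,3,0],[0,0,0],0.0]]}}

```text
t: 11.35
eef_pos: [513.5, -247.8, 231.6]
tcp_rot: [3.14, -0.003, -0.002]
ft_force: [-0.1, -0.2, -1.1]
opening: 0.248
grip_force: 29.9
```

Emit:
{"name": "move_arm", "arguments": {"commands": [[[0,4,0],[0,-3,0],0.0],[[0,4,0],[0,-3,0],0.0],[[0,4,0],[0,-3,0],0.0],[[0,4,0],[0,-3,0],0.0],[[0,4,0],[0,-3,0],0.0],[[0,4,0],[0,-3,0],0.0],[[0,4,0],[0,-3,0],0.0],[[0,4,0],[0,-3,0],0.0],[[0,4,0],[0,-3,0],0.0],[[0,4,0],[0,-3,0],0.0]]}}

```text
t: 12.35
eef_pos: [512.1, 146.6, 229.6]
tcp_rot: [3.141, -0.515, 0.001]
ft_force: [0.8, 0.3, -1.1]
opening: 0.243
grip_force: 29.9
```

Emit:
{"name": "move_arm", "arguments": {"commands": [[[1.2,3,0],[0,0,0],0.0],[[1.2,3,0],[0,0,0],0.0],[[1.1,3,0],[0,0,0],0.0],[[1.1,2.5,-1],[0,0,0],0.0],[[0,0.3,-1],[0,0,0],0.0],[[0,0,-1],[0,0,0],0.0],[[0,0,-1],[0,0,0],0.0],[[0,0,0],[0,0,0],0.0],[[0,0,0],[0,0,0],0.0],[[0,0,0],[0,0,0],0.0]]}}

```text
t: 13.35
eef_pos: [559.7, 261.8, 190.1]
tcp_rot: [3.14, -0.514, -0.001]
ft_force: [-0.4, -0.0, -0.9]
opening: 0.247
grip_force: 29.9
```

```bash
python3 - <<'E'
from h import *
import cv2
s=read_camera("scene");t=read_camera("top")
st=state();p=st["eef_pos"];print(p,st["tcp_rot"])
from scipy.spatial.transform import Rotation as R
r=R.from_euler("xyz",st["tcp_rot"]).as_matrix()
h=p-18.1*r[:,2];print("tip",h-75*r[:,0],h+75*r[:,0])
for n in("scene","top"):
    i=camera_info(n);T=np.array(i["cam_to_world"])
    for q in(h-75*r[:,0],h+75*r[:,0]):
        q=i["K"]@(T[:3,:3].T@(q-T[:3,3]));print(n,q[:2]/q[2])
c=lambda im,x,y,w,h:cv2.resize(im[y:y+h,x:x+w],(400,300),interpolation=cv2.INTER_CUBIC)
cv2.imwrite("pics/m5.png",np.hstack([c(s,335,110,100,75)[:,:],c(t,170,205,100,75)]))
E
```

```text
[559.79091367 261.87243012 190.15797041] [ 3.13970123e+00 -5.14207466e-01 -5.54046229e-04]
tip [485.58735623 261.94777713 169.02892909] [616.18975616 261.87541736 242.8056727 ]
scene [378.19976109 151.51688819]
scene [423.33874751 147.61702057]
top [209.58599996 261.88270729]
top [203.55731605 196.99049876]
```

View pics/m5.png

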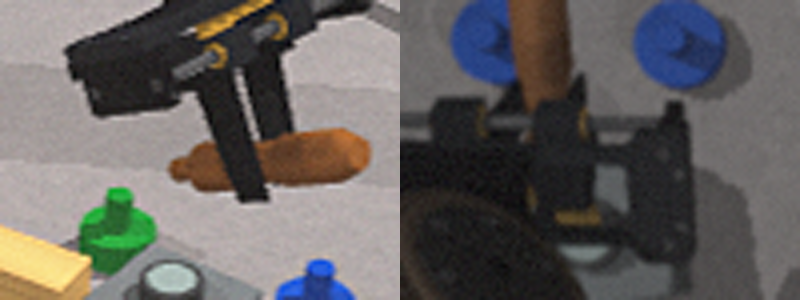

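Scene view: the tenon tip is at about (378.5,152.0), close to the model's (379.7,152.7) after bias, and the handle dips toward the tenon as planned. One small final correction remains.

Emit:
{"name": "move_arm", "arguments": {"commands": [[[-0.2,0.35,-0.5],[0,-0.5,0],0.0],[[0,0,0],[0,0,0],0.0],[[0,0,0],[0,0,0],0.0],[[0,0,0],[0,0,0],0.0],[[0,0,0],[0,0,0],0.0],[[0,0,0],[0,0,0],0.0],[[0,0,0],[0,0,0],0.0],[[0,0,0],[0,0,0],0.0]]}}

```text
t: 14.25
eef_pos: [557.7, 265.5, 184.6]
tcp_rot: [3.139, -0.522, -0.0]
ft_force: [0.3, -0.5, -1.2]
opening: 0.245
grip_force: 29.9
```

```bash
python3 - <<'E'
from h import *
st=state();p=st["eef_pos"]
from scipy.spatial.transform import Rotation as R
r=R.from_euler("xyz",st["tcp_rot"]).as_matrix()
print(p,st["tcp_rot"],"tip",p-18.1*r[:,2]-75*r[:,0],"lens top",pix("top",216.7,263.5,84)+[1.3,1.3,0])
E
```

```text
[557.74086344 265.49326702 184.55496511] [ 3.13929575e+00 -5.22166992e-01 -1.18880887e-04] tip [483.70781472 265.543642   162.83596055] lens top [483.4 265.8  84. ]
```

```bash
python3 -c "
from cell import env
print(env.job_done())"
```

```text
the job is handed in; nothing more can be done
None
```

I handed the job in at about 14 s: the wooden cap is seated in the wide recess and released. The handle is held steady, tip computed within about 1 mm of the lens centre and about 79 mm over the glass (arm pose; lens from the images), tenon end dipping about 30°.

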